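Press the plum blossoms onto the iron picture

TASK

Finish the iron picture on the bench: with a fingertip, lightly press the red plum blossom fully home onto its seat, then the yellow one, then the blue one. Do not pinch or pull the blossoms and do not press hard, as the enamel chips; leave the white blossom standing as it is, and leave the weight on the panel and the tools around it where they are.

Things in the scene. Friction and masses are not known exactly. Their poses are not given: they have to be found in the camera images.
- picture: the iron picture: a light wooden panel 190 mm (its x) by 250 mm (its y), 20 mm thick, lying flat and screwed to the dark steel bench, with a thin dark frame strip (3 mm high) and a flat black iron branch on it (look only). Origin: centre of its underside on the bench; its top face is 20 mm above that.
- red_socket: the fixed steel flange (22 mm across, 2 mm high) on the panel under the red blossom. A black rubber-sprung seat (16 mm across, standing 10 mm above the panel) rises from it and guides the blossom's pin straight down; the seat gives elastically by up to 8 mm under 2 to 18 N and springs back. Origin: centre of its underside, on the panel's top face. Which blossom is at which of the four corners varies; neighbours stand 75 mm or more apart, centre to centre.
- red_blossom (a joint): how far the pin of the red blossom has been pressed down into its seat (m): starts between 0 and 0.005 (gap of 11 to 16 mm below the blossom), 0.016 is fully home, the blossom resting on its seat (0.0135 or more counts as home). The pin slides at about 3 N, stays where it is left, and at home comes to a stop, where the push is felt to rise. Pulled upwards it would come out (negative values).
- red_top (a point): centre of the flat top face of the red enamelled five-petal blossom (about 32 mm across, head 5 mm thick, black dot in the middle). Fully home and released, this point is 15 mm above the panel's top face (35 mm above the bench); at the start it is 26 to 31 mm above the panel. The enamel chips if it is pressed harder than about 30 N; 8 to 10 N is plenty.
- yellow_socket: the fixed steel flange (22 mm across, 2 mm high) on the panel under the yellow blossom. A black rubber-sprung seat (16 mm across, standing 10 mm above the panel) rises from it and guides the blossom's pin straight down; the seat gives elastically by up to 8 mm under 2 to 18 N and springs back. Origin: centre of its underside, on the panel's top face. Which blossom is at which of the four corners varies; neighbours stand 75 mm or more apart, centre to centre.
- yellow_blossom (a joint): how far the pin of the yellow blossom has been pressed down into its seat (m): starts between 0 and 0.005 (gap of 11 to 16 mm below the blossom), 0.016 is fully home, the blossom resting on its seat (0.0135 or more counts as home). The pin slides at about 3 N, stays where it is left, and at home comes to a stop, where the push is felt to rise. Pulled upwards it would come out (negative values).
- yellow_top (a point): centre of the flat top face of the yellow enamelled five-petal blossom (about 32 mm across, head 5 mm thick, black dot in the middle). Fully home and released, this point is 15 mm above the panel's top face (35 mm above the bench); at the start it is 26 to 31 mm above the panel. The enamel chips if it is pressed harder than about 30 N; 8 to 10 N is plenty.
- blue_socket: the fixed steel flange (22 mm across, 2 mm high) on the panel under the blue blossom. A black rubber-sprung seat (16 mm across, standing 10 mm above the panel) rises from it and guides the blossom's pin straight down; the seat gives elastically by up to 8 mm under 2 to 18 N and springs back. Origin: centre of its underside, on the panel's top face. Which blossom is at which of the four corners varies; neighbours stand 75 mm or more apart, centre to centre.
- blue_blossom (a joint): how far the pin of the blue blossom has been pressed down into its seat (m): starts between 0 and 0.005 (gap of 11 to 16 mm below the blossom), 0.016 is fully home, the blossom resting on its seat (0.0135 or more counts as home). The pin slides at about 3 N, stays where it is left, and at home comes to a stop, where the push is felt to rise. Pulled upwards it would come out (negative values).
- blue_top (a point): centre of the flat top face of the blue enamelled five-petal blossom (about 32 mm across, head 5 mm thick, black dot in the middle). Fully home and released, this point is 15 mm above the panel's top face (35 mm above the bench); at the start it is 26 to 31 mm above the panel. The enamel chips if it is pressed harder than about 30 N; 8 to 10 N is plenty.
- white_socket: the fixed steel flange (22 mm across, 2 mm high) on the panel under the white blossom. A black rubber-sprung seat (16 mm across, standing 10 mm above the panel) rises from it and guides the blossom's pin straight down; the seat gives elastically by up to 8 mm under 2 to 18 N and springs back. Origin: centre of its underside, on the panel's top face. Which blossom is at which of the four corners varies; neighbours stand 75 mm or more apart, centre to centre.
- white_blossom (a joint): how far the pin of the white blossom has been pressed down into its seat (m): starts between 0 and 0.005 (gap of 11 to 16 mm below the blossom), 0.016 is fully home, the blossom resting on its seat (0.0135 or more counts as home). The pin slides at about 3 N, stays where it is left, and at home comes to a stop, where the push is felt to rise. Pulled upwards it would come out (negative values).
- white_top (a point): centre of the flat top face of the white enamelled five-petal blossom (about 32 mm across, head 5 mm thick, black dot in the middle). Fully home and released, this point is 15 mm above the panel's top face (35 mm above the bench); at the start it is 26 to 31 mm above the panel. This blossom is to be left standing.
- weight: small turned brass weight, 28 mm across, 30 mm high with a narrower top, standing loose in the middle of the panel (70 mm or more from each blossom's centre). Origin: centre of its underside.
- hammer: hammer with wooden handle, about 240 mm long, lying loose on the bench beside the panel (at its -y side). Origin: underside of the tool, x along the handle towards the head.
- pliers: red-handled pliers, 150 mm long, 13 mm high, lying loose beside the panel (at its +y side). Origin: underside, near the middle, x towards the jaws.
- punch: steel forming punch, 32 mm across its foot and 65 mm high, standing loose on the bench behind the panel (at its +x side). Origin: centre of its underside.
- chisel: flat steel chisel, 125 mm long, 12 mm high, lying loose in front of the panel (at its -x side, nearest the robot). Origin: underside, near the middle.

How it is judged (in metres and radians):
On the way, in this order (a step that is already met when the one before it is completed fails the run):
1. the red blossom is pressed home (value of joint red_blossom above 0.0135 m), for 0.1 s.
2. the yellow blossom is pressed home (value of joint yellow_blossom above 0.0135 m), for 0.1 s.
3. the blue blossom is pressed home (value of joint blue_blossom above 0.0135 m), for 0.1 s.
At the end, for the whole second after the job is handed in: The red, yellow and blue blossoms are each within 2.5 mm of fully home, having been pressed in that order and never with more than 30 N; the white blossom is within 3 mm of its start, and weight, hammer, pliers, punch and chisel are within 12 mm of theirs (value of joint each of red_blossom, yellow_blossom, blue_blossom above 0.0135 m and not (distance of white_top from where it was at the start of the episode above 0.003 m) and not (distance of weight from where it was at the start of the episode above 0.012 m) and not (distance of hammer from where it was at the start of the episode above 0.012 m) and not (distance of pliers from where it was at the start of the episode above 0.012 m) and not (distance of punch from where it was at the start of the episode above 0.012 m) and not (distance of chisel from where it was at the start of the episode above 0.012 m)); the robot touches nothing.
It fails at once if a blossom is pressed before its turn ((distance of yellow_top from where it was at the start of the episode above 0.0025 m and not (value of joint red_blossom above 0.0135 m)) or (distance of blue_top from where it was at the start of the episode above 0.0025 m and not (value of joint yellow_blossom above 0.0135 m))).
It fails at once if the white blossom is pressed or pulled (by more than 3 mm) (distance of white_top from where it was at the start of the episode above 0.003 m).
It fails at once if a blossom is pulled up (value of joint any of red_blossom, yellow_blossom, blue_blossom below -0.003 m).
It fails at once if a blossom or the panel is pressed harder than 30 N (contact force between any of the arm, the fingers and red_socket above 30 N or contact force between any of the arm, the fingers and yellow_socket above 30 N or contact force between any of the arm, the fingers and blue_socket above 30 N or contact force between any of the arm, the fingers and picture above 30 N).
It fails at once if the weight or a tool is moved or lifted by more than 12 mm (distance of any of weight, hammer, pliers, punch, chisel from where it was at the start of the episode above 0.012 m).
It also fails if it takes over 48 s, if anything falls off the work surface, if the arm or the gripper's body presses on something with over 40 N, if the wrist force passes 120 N, or if a joint passes its speed limit or range.

ROBOT

A 7-joint arm with a two-finger parallel gripper is mounted at the origin on the work surface. World frame = base frame: x ahead of the robot, y to its left, z up, the work surface at z = 0. Lengths are in mm, angles in rad, forces in N, time in s.
With the tool pointing down it reaches from about 400 to 925 mm from the base axis. Payload 5.6 kg.
Tool frame: the origin (TCP) lies at the very end of the fingers, on their centre line; the grasp point (between the pads) lies 19 mm behind it (bot.pinch_z is the z of the grasp point in the tool frame, in mm); z points along the fingers, y is the line along which they close (so a half turn about z gives the same grasp; the last joint's range is limited). The gripper opens to 85 mm and grips with 20 to 120 N. Pads are 22 mm wide; open, the fingers measure 114 mm over their backs; the gripper's body (76 mm by 85 mm) begins 54 mm behind the grasp point. The pads swing forward as they close: fully open they stand 13 mm farther back than shut.
Start: joints at [1.299, 0.468, -0.012, 1.603, 0.006, 1.071, -0.056], TCP at [147.383, -633.077, 231.29] pointing down, gripper open.
Joint ranges: [-2.53, 2.53], [-0.31, 2.02], [-1.57, 1.55], [0.28, 2.44], [-1.29, 4.43], [0.15, 1.84], [-2.92, 2.92]. Speed limits (rad/s): [2.57, 2.57, 3.14, 3.14, 3.14, 3.14, 3.14].

INTERFACE

Orientations are given as a rotation vector (axis times angle).
In Python, from rig import sensors, viewer, bot gives the robot as it stands.
- The arm moves only by the tool apply_moves, never from a script. Its arguments are lists of equal length, an entry for each row: "dp": the shift along the world's x, y, z in units of 0.15 m (1.0 is 0.15 m), a list of three; "twist": the turn about the world's z in units of 2 pi rad (1.0 is 2 pi rad); "fingers": the closure, from -1 (fully open) to 1 (shut), so that 0 is half open. In form: {"dp": [[dx, dy, dz], ...], "twist": [twist, ...], "fingers": [fingers, ...]}. A call has 1 to 12 rows; each row is the pose to reach, as a shift and turn from the pose commanded when the call began, turning the shorter way round; what a row does not reach only later rows make up. A row lasts 1/8 s, in which the tool goes at most 62.5 mm and 10.7 degrees, less where a joint would pass 70% of its speed; a pose out of reach is approached as far as the arm can. A call with a number of a shift or a turn outside -1 to 1 is refused whole. A call with a gripper value outside its range is refused whole. The fingers move at their own pace and stop on an object; "force" is the grip in N (left out, the last holds). Time passes only in rows, so rows that repeat a pose let the fingers close. It gives the time, the measured TCP pose, the force, the opening and the grip force at its end, in the units of the state.
- sensors.observe(): the state, without advancing time (a new reading comes with each control period).
- viewer.capture(name): name is "scene" or "top" or "wrist"; returns (picture, depth): 420x560x3 uint8, red, green, blue; 420x560 float32, mm along the optical axis (not along the pixel's ray), 0 where there is no reading.
- viewer.camera_params(name): a dict with "fx", "fy", "cx", "cy" (pixels), "k1" (the pictures are not rectified: a ray, as slopes to the right and down, at radius r is drawn at 1 + k1 r^2 times it, then the intrinsics apply), "extrinsics" (4x4, takes a point from camera to world coordinates). Camera axes: x right, y down, z forward; pixel columns grow to the right and rows downward; lengths in mm; the calibration is good to about 2 mm. A picture is of the moment at which its call begins: read the wrist's pose just before it. camera_params takes no time and is no camera call; for the wrist camera it gives the pose at the moment of the call.
- bot.close_job(): hands the job in; it is judged then, once.
The state is a dict: "time": time; "joint_pos": joint angles; "joint_vel": joint speeds; "joint_torque": joint torques, N m; "ee_pos": TCP position; "tool_rot": TCP orientation; "force": force on the tool from outside, world axes, zero at the start; "torque": the same for the moment, N m; "gripper_width": opening from 0.0 (shut) to 1.0 (fully open); "finger_force": force on a finger pad.
Only numpy, scipy, OpenCV 4.12 (cv2) and the standard library are available. Lean on these libraries where they do the work, as an engineer would, in place of code of your own. Each camera call takes 0.05 s, during which the arm holds its last target. There are 200 camera calls.

## Working session

There is one attempt and no reset: what is moved stays moved. The work goes in short steps, Python scripts to look and compute and a tool call to move; the robot and the scene stay as the last step left them, time stands still between calls to the robot, and variables do not carry over. Pictures are saved under pics/ and viewed, at most 10 in all, crops included, and the job is handed in when it is done.

Besides the shell and the picture viewer there is one more tool, called after "Call:" as name(argument=value, ...) on one line, values as JSON. apply_moves: Moves the arm, as the interface text tells. Its arguments: {"type":"object","properties":{"dp":{"type":"array","items":{"type":"array","items":{"type":"number","minimum":-1,"maximum":1}}},"twist":{"type":"array","items":{"type":"number","minimum":-1,"maximum":1}},"fingers":{"type":"array","items":{"type":"number"}},"force":{"type":"number"}},"required":["dp","twist","fingers"]}

```bash
ls; mkdir -p pics
python3 - <<'E'
from rig import sensors, viewer, bot
import cv2,numpy as np
s=sensors.observe();print(s['time'],s['ee_pos'],s['tool_rot'],s['force'],s['gripper_width'])
for n in("top","scene"):
    im,d=viewer.capture(n);np.savez(f'pics/{n}.npz',im=im,d=d)
    cv2.imwrite(f'pics/{n}0.png',im[:,:,::-1]);print(n,viewer.camera_params(n))
E
```

```text
pics
0.0 [ 147.24395369 -632.52201775  230.32569597] [-3.11931618e+00 -3.58356295e-01  5.03806704e-04] [ 0.16615965 -0.44172085 -0.37982944] 1.0011443774182593
top {'fx': 395.5212503967538, 'fy': 395.5212503967538, 'cx': 285.52888258417846, 'cy': 212.03998499691036, 'k1': -0.027875344848345793, 'extrinsics': array([[ 3.83875937e-03, -9.94915921e-01,  1.00635852e-01,
         4.96892594e+02],
       [-9.99854803e-01, -2.14793263e-03,  1.69044093e-02,
         2.32269072e+01],
       [-1.66023069e-02, -1.00686132e-01, -9.94779707e-01,
         9.58646089e+02],
       [ 0.00000000e+00,  0.00000000e+00,  0.00000000e+00,
         1.00000000e+00]])}
scene {'fx': 475.01615270259344, 'fy': 475.01615270259344, 'cx': 274.2032430250715, 'cy': 211.884817402083, 'k1': 0.00747121326032453, 'extrinsics': array([[ 8.13232123e-01,  3.81492373e-01, -4.39450889e-01,
         9.88965690e+02],
       [ 5.81843357e-01, -5.46751068e-01,  6.02097648e-01,
        -5.27514041e+02],
       [-1.05745823e-02, -7.45336729e-01, -6.66604335e-01,
         6.90498048e+02],
       [ 0.00000000e+00,  0.00000000e+00,  0.00000000e+00,
         1.00000000e+00]])}
```

View pics/top0.png

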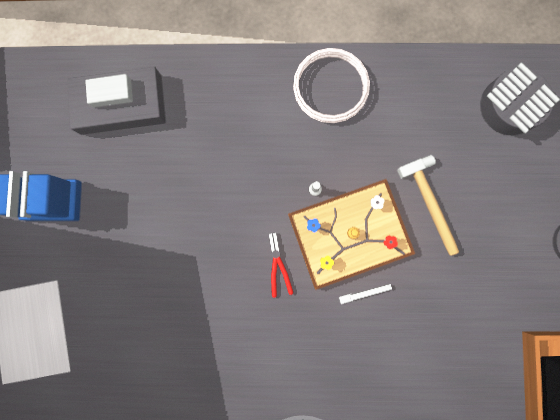

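View pics/scene0.png

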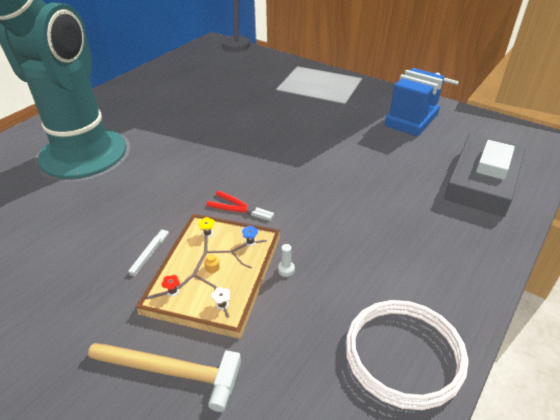

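The top view shows red at (391,242), yellow at (327,263), blue at (313,225), white at (378,202) and the weight at (353,233). The scene view shows the same four blossoms: red (171,283), yellow (207,225), blue (250,233) and white (221,297).

```bash
cat > h.py <<'E'
import cv2,numpy as np
R={'red':((0,12),(168,180)),'yellow':((26,34),),'blue':((105,125),)}
def blob(im,c,near,rad):
    h=cv2.cvtColor(im,cv2.COLOR_RGB2HSV)
    m=np.zeros(h.shape[:2],np.uint8)
    for a,b in R[c]: m|=cv2.inRange(h,(a,170,70),(b,255,255))
    k=np.zeros_like(m);cv2.circle(k,near,rad,255,-1);m&=k
    n,l,st,ce=cv2.connectedComponentsWithStats(m)
    i=1+np.argmax(st[1:,4]);return ce[i],st[i]
def ray(p,uv):
    K=np.array([[p['fx'],0,p['cx']],[0,p['fy'],p['cy']],[0,0,1]])
    x=cv2.undistortPoints(np.array([[uv]],float),K,np.array([p['k1'],0,0,0,0]))[0,0]
    E=p['extrinsics'];return E[:3,3],E[:3,:3]@np.array([x[0],x[1],1])
def plane(p,uv,z):
    o,d=ray(p,uv);return o+d*(z-o[2])/d[2]
def tri(a,b):
    (o1,d1),(o2,d2)=a,b
    t=np.linalg.lstsq(np.c_[d1,-d2],o2-o1,rcond=None)[0]
    A,B=o1+t[0]*d1,o2+t[1]*d2;return (A+B)/2,np.linalg.norm(A-B)
E
python3 - <<'E'
from h import *
from rig import viewer
P={n:viewer.camera_params(n) for n in('top','scene')}
I={n:np.load(f'pics/{n}.npz')['im'] for n in P}
near={'red':((391,242),(171,283)),'yellow':((327,263),(207,225)),'blue':((313,225),(250,233))}
for c,(a,b) in near.items():
    u,s=blob(I['top'],c,a,12);v,t=blob(I['scene'],c,b,14)
    print(c,u,s[2:],v,t[2:],'plane',plane(P['top'],u,48).round(1),'tri',[np.round(q,1) for q in tri(ray(P['top'],u),ray(P['scene'],v))])
E
```

```text
red [390.43243243 241.76576577] [ 14  13 111] [170.25433526 281.86705202] [ 18  15 173] plane [ 521.1 -202.    48. ] tri [array([ 522. , -201. ,   47.9]), np.float64(2.7)]
yellow [326.67058824 262.10588235] [13 12 85] [205.86614173 223.13385827] [ 16  11 127] plane [474.3 -55.7  48. ] tri [array([475.2, -54.7,  50.9]), np.float64(2.3)]Traceback (most recent call last):
  File "<stdin>", line 7, in <module>
  File "h.py", line 9, in blob
    i=1+np.argmax(st[1:,4]);return ce[i],st[i]
        ~~~~~~~~~^^^^^^^^^^
    return _wrapfunc(a, 'argmax', axis=axis, out=out, **kwds)
    return bound(*args, **kwds)
ValueError: attempt to get argmax of an empty sequence
```

Call:
apply_moves(dp=[[0.87,1,0],[0.87,1,0],[0.87,1,0],[0.87,1,0]], twist=[0,0,0,0], fingers=[1,1,1,1])

```text
time: 0.6
ee_pos: [281.6, -479.1, 231.2]
tool_rot: [-3.118, -0.37, -0.002]
force: [-0.6, 0.3, 0.6]
gripper_width: 0.139
finger_force: 0.0
```

Call:
apply_moves(dp=[[0.87,1,0],[0.87,1,0],[0.87,1,0],[0.87,1,0]], twist=[0,0,0,0], fingers=[1,1,1,1])

```text
time: 1.1
ee_pos: [411.0, -329.8, 231.3]
tool_rot: [-3.119, -0.368, -0.001]
force: [-0.1, -0.2, 0.2]
gripper_width: 0.002
finger_force: 0.0
```

Call:
apply_moves(dp=[[0.6,0.87,0],[0.6,0.87,0],[0.6,0.87,0],[0.6,0.87,0],[0.6,0.87,0]], twist=[0,0,0,0,0], fingers=[1,1,1,1,1])

```text
time: 1.72
ee_pos: [497.5, -204.7, 230.9]
tool_rot: [3.121, 0.354, -0.002]
force: [-0.3, -0.9, -1.3]
gripper_width: -0.003
finger_force: 0.0
```

Run:
```python
from rig import sensors, viewer
import cv2,numpy as np,pickle
s=sensors.observe();print(s['time'],s['ee_pos'],s['tool_rot'],s['force'],s['gripper_width'])
p=viewer.camera_params('wrist');im,d=viewer.capture('wrist')
pickle.dump((p,im,d),open('pics/w1.pkl','wb'));cv2.imwrite('pics/w1.png',im[:,:,::-1]);print(p['extrinsics'].round(2))
```

```text
1.725 [ 497.45448867 -204.66731374  230.91863928] [ 3.12084506e+00  3.54358283e-01 -1.99579302e-03] [-0.3169951  -0.85499767 -1.30065336] -0.0031976267450145876
[[ 2.2000e-01 -9.2000e-01 -3.2000e-01  5.7953e+02]
 [-9.7000e-01 -2.1000e-01 -7.0000e-02 -1.8447e+02]
 [ 0.0000e+00  3.3000e-01 -9.4000e-01  3.7341e+02]
 [ 0.0000e+00  0.0000e+00  0.0000e+00  1.0000e+00]]
```

View pics/w1.png

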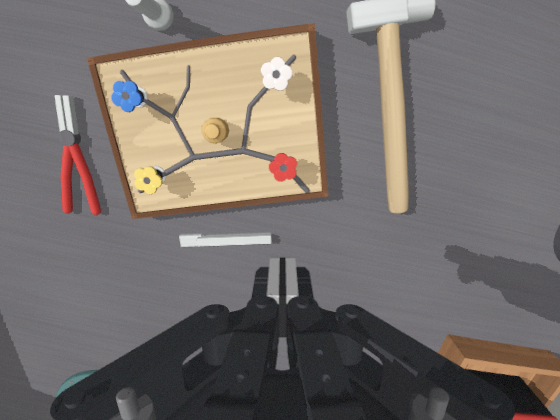

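The wrist view shows the whole panel. Black dots: red (283,167), yellow (146,180), blue (126,95), white (276,74). The closed fingertips are at (283,260).

Run:
```python
from h import *
import pickle
p,im,d=pickle.load(open('pics/w1.pkl','rb'))
h=cv2.cvtColor(im,cv2.COLOR_RGB2HSV)
for c,q in dict(red=(283,167),yellow=(146,180),blue=(126,95),white=(276,74)).items():
    print(c,h[q[1],q[0]],h[q[1]-6,q[0]])
    k=np.zeros(h.shape[:2],np.uint8);cv2.circle(k,q,16,255,-1)
    lo,hi=dict(red=((0,150,60),(12,255,255)),yellow=((22,150,120),(36,255,255)),blue=((100,120,70),(130,255,255)),white=((0,0,180),(180,40,255)))[c]
    m=cv2.inRange(h,lo,hi)&k
    if c=='red': m|=cv2.inRange(h,(168,150,60),(180,255,255))&k
    m[im.max(2)<60]=0
    pts=cv2.findNonZero(m);u=cv2.minEnclosingCircle(pts)
    dd=np.median(d[(m>0)&(d>0)])
    o,r=ray(p,u[0]);X=o+r*dd
    dk=np.argwhere((k>0)&(np.hypot(*np.indices(h.shape[:2])-np.array([q[1],q[0]])[:,None,None])<6)&(im.max(2)<70)).mean(0)[::-1]
    print(c,'circ',np.round(u[0],1),round(u[1],1),'mm rad',round(u[1]*dd/p['fx'],1),'dot',dk.round(1),'depthpt',X.round(1),'dot@z',plane(p,dk,X[2]).round(1))
```

```text
red [128   8 121] [  1 167 224]
red circ [283.2 167. ] 14.3 mm rad 15.8 dot [nan nan] depthpt [ 520.1 -199.6   48.4] dot@z [nan nan nan]
yellow [150   7 116] [ 24 121 250]
yellow circ [155.5 171.5] 1.6 mm rad 1.8 dot [nan nan] depthpt [483.3 -60.9  47.1] dot@z [nan nan nan]
blue [144  10 122] [107 154 223]
blue circ [125.9  95.1] 15.9 mm rad 16.1 dot [nan nan] depthpt [558.1 -23.2  49.4] dot@z [nan nan nan]
white [135   8 121] [ 11  11 249]
white circ [276.   73.9] 15.9 mm rad 15.9 dot [nan nan] depthpt [ 611.1 -171.2   47.7] dot@z [nan nan nan]<stdin>:15: RuntimeWarning: Mean of empty slice.
  ret = um.true_divide(
```

Call:
apply_moves(dp=[[0.15,0.02,-0.4],[0.15,0.02,-0.8],[0.15,0.02,-1],[0.15,0.02,-1],[0.15,0.02,-1]], twist=[0,0,0,0,0], fingers=[1,1,1,1,1])

```text
time: 2.4
ee_pos: [521.5, -201.0, 82.6]
tool_rot: [3.12, 0.356, 0.003]
force: [0.3, -0.1, 0.7]
gripper_width: -0.001
finger_force: 0.0
```

Call:
apply_moves(dp=[[0,0,-0.08],[0,0,-0.16],[0,0,-0.16],[0,0,-0.16]], twist=[0,0,0,0], fingers=[1,1,1,1])

```text
time: 2.9
ee_pos: [521.0, -199.5, 57.3]
tool_rot: [3.121, 0.359, -0.0]
force: [-0.2, -0.5, -0.4]
gripper_width: -0.001
finger_force: 0.0
```

Run:
```python
from h import *
from rig import sensors, viewer
import pickle
p,im,d=pickle.load(open('pics/w1.pkl','rb'))
print('yellow',plane(p,(146.5,180.5),49).round(1),plane(p,(126,95.1),49).round(1))
s=sensors.observe();print(s['time'],s['ee_pos'],s['force'])
im,_=viewer.capture('scene');cv2.imwrite('pics/s1.png',cv2.resize(im[180:340,100:320,::-1],None,fx=3,fy=3))
```

```text
yellow [471.3 -52.4  49. ] [558.1 -23.1  49. ]
2.9 [ 520.98769875 -199.492653     57.30068824] [-0.22300975 -0.54333208 -0.41389358]
```

View pics/s1.png

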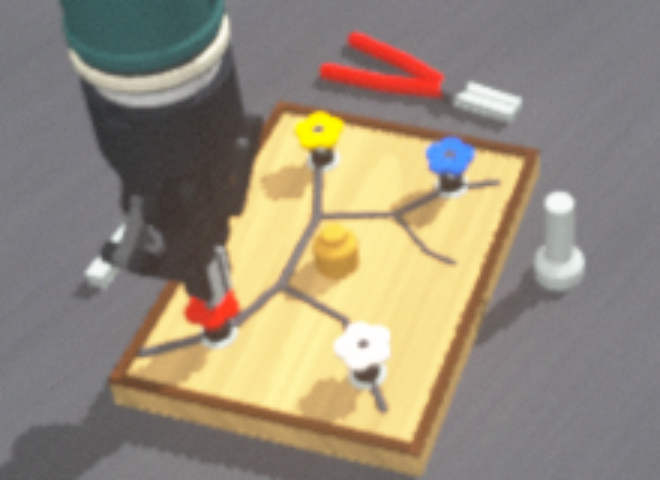

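The fingertip in this crop is centred over red, at about (210,300), with the seat ring below it. I'll press slowly from here.

Call:
apply_moves(dp=[[0,0,-0.02],[0,0,-0.04],[0,0,-0.06],[0,0,-0.08],[0,0,-0.1],[0,0,-0.12],[0,0,-0.13],[0,0,-0.13]], twist=[0,0,0,0,0,0,0,0], fingers=[1,1,1,1,1,1,1,1])

```text
time: 3.95
ee_pos: [520.9, -199.6, 37.7]
tool_rot: [3.121, 0.359, -0.0]
force: [-0.9, -0.2, 1.6]
gripper_width: -0.001
finger_force: 0.9
```

Call:
apply_moves(dp=[[0,0,-0.01],[0,0,-0.02],[0,0,-0.02]], twist=[0,0,0], fingers=[1,1,1])

```text
time: 4.32
ee_pos: [520.9, -199.6, 34.7]
tool_rot: [3.121, 0.358, -0.0]
force: [-0.6, 0.1, 2.5]
gripper_width: -0.003
finger_force: 1.2
```

Call:
apply_moves(dp=[[0,0,-0.007],[0,0,-0.013],[0,0,-0.013]], twist=[0,0,0], fingers=[1,1,1])

```text
time: 4.7
ee_pos: [520.9, -199.6, 33.1]
tool_rot: [3.121, 0.358, -0.0]
force: [-0.3, 1.1, 6.4]
gripper_width: -0.001
finger_force: 2.8
```

Call:
apply_moves(dp=[[0,0,-0.007],[0,0,-0.01],[0,0,-0.01]], twist=[0,0,0], fingers=[1,1,1])

```text
time: 5.08
ee_pos: [520.9, -199.6, 31.8]
tool_rot: [3.121, 0.359, -0.0]
force: [-1.7, 0.1, 8.3]
gripper_width: 0.001
finger_force: 4.0
```

Call:
apply_moves(dp=[[0,0,0.1],[0,0,0.3],[0,0,0.65],[-0.15,0.3,0.8],[-0.32,0.6,1],[-0.5,0.8,1],[-0.5,0.8,1],[-0.5,0.8,1]], twist=[0,0,0,0,0,0,0,0], fingers=[1,1,1,1,1,1,1,1])

```text
time: 6.08
ee_pos: [446.5, -80.2, 181.8]
tool_rot: [3.12, 0.358, 0.002]
force: [-0.3, -0.6, 0.3]
gripper_width: 0.001
finger_force: 0.0
```

Run:
```python
from rig import sensors, viewer
import cv2,numpy as np,pickle
s=sensors.observe();print(s['time'],s['ee_pos'],s['force'])
p=viewer.camera_params('wrist');im,d=viewer.capture('wrist')
pickle.dump((p,im,d),open('pics/w2.pkl','wb'));cv2.imwrite('pics/w2.png',im[:,:,::-1])
```

```text
6.075 [446.46339521 -80.20168959 181.82106448] [-0.2782101  -0.58062393  0.31220479]
```

View pics/w2.png

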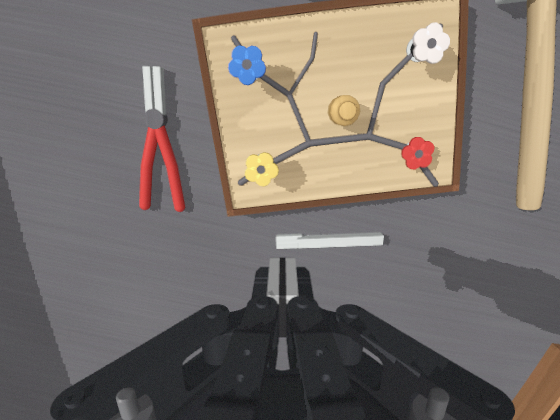

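Blossom dots in this view: yellow (261,169), blue (247,64), red (419,154), white (431,43).

Run:
```python
from h import *
import pickle
p,im,d=pickle.load(open('pics/w2.pkl','rb'))
for c,q in dict(red=(419,154),yellow=(261,169.5),blue=(247,64),white=(431,43)).items():
    x,y=int(q[0]),int(q[1]);dd=np.median(d[y-5:y+6,x-5:x+6])
    o,r=ray(p,q);print(c,(o+r*dd).round(1))
```

```text
red [ 518.9 -200.    35.2]
yellow [471.6 -53.   49.8]
blue [557.6 -22.9  49.7]
white [ 610.8 -170.8   47.8]
```

Call:
apply_moves(dp=[[0.175,0.175,0],[0.175,0.175,-0.3],[0.175,0.175,-0.6],[0.175,0.175,-0.81],[0.175,0.175,-0.81],[0.175,0.175,-0.81]], twist=[0,0,0,0,0,0], fingers=[1,1,1,1,1,1])

```text
time: 6.88
ee_pos: [473.1, -53.7, 60.5]
tool_rot: [3.121, 0.357, 0.002]
force: [-0.1, 1.1, -0.0]
gripper_width: 0.0
finger_force: 0.0
```

Call:
apply_moves(dp=[[0,0,-0.03],[0,0,-0.05],[0,0,-0.07],[0,0,-0.09],[0,0,-0.11],[0,0,-0.13],[0,0,-0.15],[0,0,-0.16],[0,0,-0.16]], twist=[0,0,0,0,0,0,0,0,0], fingers=[1,1,1,1,1,1,1,1,1])

```text
time: 8.0
ee_pos: [472.4, -53.4, 35.8]
tool_rot: [3.121, 0.359, 0.001]
force: [1.2, -1.0, 2.5]
gripper_width: 0.001
finger_force: 0.9
```

Call:
apply_moves(dp=[[0,0,-0.01],[0,0,-0.02],[0,0,-0.02],[0,0,-0.02]], twist=[0,0,0,0], fingers=[1,1,1,1])

```text
time: 8.5
ee_pos: [472.4, -53.4, 33.1]
tool_rot: [3.121, 0.358, 0.001]
force: [0.1, -1.0, 6.4]
gripper_width: -0.003
finger_force: 2.7
```

Call:
apply_moves(dp=[[0,0,-0.005],[0,0,-0.01],[0,0,-0.01]], twist=[0,0,0], fingers=[1,1,1])

```text
time: 8.88
ee_pos: [472.4, -53.4, 31.8]
tool_rot: [3.121, 0.358, 0.001]
force: [-0.2, 0.1, 8.3]
gripper_width: -0.002
finger_force: 4.0
```

Call:
apply_moves(dp=[[0,0,0.1],[0,0,0.3],[0,0,0.65],[-0.1,0.1,1],[-0.2,0.1,1],[-0.2,0.1,1],[-0.2,0.1,1]], twist=[0,0,0,0,0,0,0], fingers=[1,1,1,1,1,1,1])

```text
time: 9.75
ee_pos: [441.5, -38.6, 180.3]
tool_rot: [-3.121, -0.358, 0.003]
force: [0.3, 0.1, -0.2]
gripper_width: 0.004
finger_force: 0.0
```

Run:
```python
from rig import sensors, viewer
import cv2,numpy as np,pickle
s=sensors.observe();print(s['time'],s['ee_pos'],s['force'])
p=viewer.camera_params('wrist');im,d=viewer.capture('wrist')
pickle.dump((p,im,d),open('pics/w3.pkl','wb'));cv2.imwrite('pics/w3.png',im[:,:,::-1])
```

```text
9.75 [441.46604838 -38.57530848 180.33198176] [ 0.25448138  0.112275   -0.16200403]
```

View pics/w3.png

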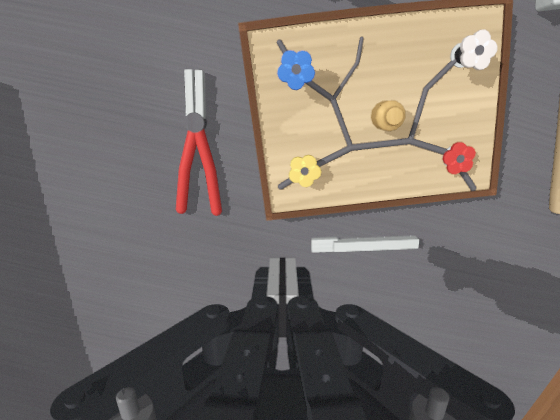

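Yellow dot is at (305,171), blue at (296,69) and red at (460,158). I'll check the heights before moving on to blue.

Run:
```python
from h import *
import pickle
p,im,d=pickle.load(open('pics/w3.pkl','rb'))
for c,q in dict(red=(460,158),yellow=(305,171),blue=(296,69)).items():
    x,y=int(q[0]),int(q[1]);dd=np.median(d[y-5:y+6,x-5:x+6])
    o,r=ray(p,q);print(c,(o+r*dd).round(1))
```

```text
red [ 519.6 -199.1   35.1]
yellow [471.7 -53.3  35.1]
blue [557.3 -22.5  49.9]
```

Call:
apply_moves(dp=[[0.4,0.05,0],[0.77,0.1,0],[0.77,0.1,-0.3],[0.77,0.1,-0.6],[0.77,0.1,-0.81],[0.77,0.1,-0.81],[0.77,0.1,-0.81]], twist=[0,0,0,0,0,0,0], fingers=[1,1,1,1,1,1,1])

```text
time: 10.68
ee_pos: [558.3, -23.2, 60.2]
tool_rot: [-3.121, -0.359, -0.001]
force: [0.9, 0.7, 0.7]
gripper_width: 0.001
finger_force: 0.0
```

Call:
apply_moves(dp=[[0,0,-0.03],[0,0,-0.05],[0,0,-0.07],[0,0,-0.09],[0,0,-0.11],[0,0,-0.13],[0,0,-0.15],[0,0,-0.16],[0,0,-0.16]], twist=[0,0,0,0,0,0,0,0,0], fingers=[1,1,1,1,1,1,1,1,1])

```text
time: 11.8
ee_pos: [557.9, -23.4, 35.8]
tool_rot: [3.121, 0.359, 0.001]
force: [0.7, -0.4, 1.5]
gripper_width: 0.002
finger_force: 0.9
```

Call:
apply_moves(dp=[[0,0,-0.01],[0,0,-0.02],[0,0,-0.02],[0,0,-0.02]], twist=[0,0,0,0], fingers=[1,1,1,1])

```text
time: 12.3
ee_pos: [557.9, -23.4, 33.2]
tool_rot: [3.121, 0.358, 0.001]
force: [0.1, -0.3, 5.1]
gripper_width: -0.001
finger_force: 2.7
```

Call:
apply_moves(dp=[[0,0,-0.005],[0,0,-0.01],[0,0,-0.01]], twist=[0,0,0], fingers=[1,1,1])

```text
time: 12.68
ee_pos: [557.9, -23.4, 31.9]
tool_rot: [3.121, 0.358, 0.001]
force: [-0.5, -0.8, 7.3]
gripper_width: -0.003
finger_force: 3.9
```

Call:
apply_moves(dp=[[0,0,0.1],[0,0,0.3],[0,0,0.65],[-0.3,0,1],[-0.6,0,1],[-0.77,-0.1,1],[-0.77,-0.1,1],[-0.77,-0.1,1]], twist=[0,0,0,0,0,0,0,0], fingers=[1,1,1,1,1,1,1,1])

```text
time: 13.68
ee_pos: [442.6, -38.0, 181.7]
tool_rot: [-3.121, -0.359, -0.001]
force: [0.4, -0.1, 0.5]
gripper_width: -0.002
finger_force: 0.0
```

Run:
```python
from h import *
from rig import sensors, viewer
s=sensors.observe();print(s['time'],s['ee_pos'],s['force'])
p=viewer.camera_params('wrist');im,d=viewer.capture('wrist');cv2.imwrite('pics/w4.png',im[:,:,::-1])
for c,q in dict(red=(460,158),yellow=(305,171),blue=(296,72)).items():
    x,y=int(q[0]),int(q[1]);dd=np.median(d[y-5:y+6,x-5:x+6])
    o,r=ray(p,q);print(c,(o+r*dd).round(1))
```

```text
13.675 [442.55892921 -38.03548432 181.68333524] [ 0.44071317 -0.05772975  0.48538433]
red [ 521.2 -199.6   35. ]
yellow [472.9 -52.9  34.9]
blue [558.5 -22.7  34.9]
```

View pics/w4.png

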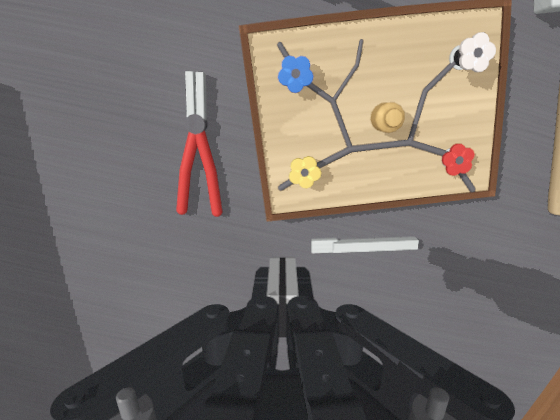

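Red (459,160), yellow (305,172) and blue (296,73) all sit at about 35 mm, which is fully home. The white blossom (478,52) and the weight look unmoved, and the arm is clear.

```bash
python3 -c "
from rig import bot
print(bot.close_job())"
```

```text
the job is handed in; nothing more can be done
None
```

The red, yellow and blue blossoms were pressed fully home in that order with readings of about 8 N, the white blossom, weight and tools were not touched, and the job is handed in (no verdict was returned).

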